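# Set out the pill bottles by height

## Robot

A 6-joint arm with a two-finger parallel gripper is mounted at the origin on the work surface. World frame = base frame: x ahead of the robot, y to its left, z up, the work surface at z = 0. Lengths are in mm, angles in degrees, forces in N, time in s.
With the tool pointing down it reaches from about 300 to 850 mm from the base axis. Payload 4.2 kg.
Tool frame: the origin (TCP) lies between the finger pads; the fingertips stand 19 mm ahead of it and the grasp point (between the pads) is the TCP; z points along the fingers, x is the direction in which the jaws open and shut, and the axes are right-handed (so a half turn about z gives the same grasp; the last joint's range is limited). The gripper opens to 91 mm and grips with 3 to 60 N. Pads are 32 mm wide; open, the fingers measure 118 mm over their backs; the gripper's body (76 mm by 178 mm) begins 60 mm behind the grasp point.
Start: joints at [-68.812, 18.312, 89.639, -0, 72.044, -1.146], TCP at [218.506, -531.88, 232.976] pointing down, gripper open.
Joint ranges: [-177.97, 177.97], [-48.28, 115.42], [12.27, 149.76], [-77.06, 257.06], [2.81, 150.46], [-146.56, 146.56]. Speed limits (degrees/s): [147.25, 147.25, 180, 180, 180, 180].

## Interface

Orientations are given as [roll, pitch, yaw] about the fixed x, y, z axes, in that order (R = Rz(yaw) Ry(pitch) Rx(roll)).
In Python, from workcell import sensors, grab_frame, env gives the robot as it stands.
- The arm moves only by the tool servo_tool, never from a script. Its argument "motion" is one flat list of numbers, 7 for each row, row after row: the shift along the world's x, y, z in mm, then the turn, a rotation vector about the world's x, y, z in rad, then the opening in per cent of the stroke, from 0 (shut) to 100 (fully open). In form: [x, y, z, rx, ry, rz, grip, x, y, z, rx, ry, rz, grip, ...]. A call has 1 to 10 rows; each row shifts and turns the commanded pose from where the row before left it; what a row does not reach is not made up. A row lasts 1/12 s, in which the tool goes at most 41.7 mm and 7.16 degrees, less where a joint would pass 70% of its speed; a pose out of reach is approached as far as the arm can. A call with a gripper value outside its range is refused whole. The fingers move at their own pace and stop on an object; "newtons" is the grip in N (left out, the last holds). Time passes only in rows, so rows that do not move let the fingers close. It gives the time, the measured TCP pose, the force and the opening at its end, in the units of the state.
- sensors.state(): the state, without advancing time (a new reading comes with each control period).
- grab_frame(name): name is "side" or "top" or "wrist"; returns a dict with "image" (480x640x3 uint8, red, green, blue), "depth" (480x640 float32, mm along the optical axis (not along the pixel's ray), 0 where there is no reading), "fx", "fy", "cx", "cy" (pixels), "extrinsics" (4x4, takes a point from camera to world coordinates); the wrist camera has in their place "T_tool_cam" (4x4, takes a point from camera to tool coordinates, whose origin is the TCP and whose axes are the tool frame's). Camera axes: x right, y up, looking along -z (the intrinsics and any distortion apply to the point x, -y, -z); pixel columns grow to the right and rows downward; lengths in mm; the calibration is good to about 2 mm. A picture is of the moment at which its call begins: read the wrist's pose just before it.
- env.job_done(): hands the job in, once; it reports no verdict.
The state is a dict: "time_s": time; "qpos": joint angles; "qvel": joint speeds; "effort": joint torques, N m; "ee_pos": TCP position; "ee_rot": TCP orientation; "force": force on the tool from outside, world axes, zero at the start; "torque": the same for the moment, N m; "gripper_width": finger opening in mm.
Only numpy, scipy, OpenCV 4.12 (cv2) and the standard library are available. Lean on these libraries where they do the work, as an engineer would, in place of code of your own. Each camera call takes 0.05 s, during which the arm holds its last target.

## Task

Set the four amber pill bottles out along the white board in order of height, one standing centred on each grey ring, the tallest on the ring beside the yellow sharps bin and so on down to the shortest at the far end. Let no bottle fall over, and leave them all standing upright, still and released.

Things in the scene. Friction and masses are not known exactly. Their poses are not given: they have to be found in the camera images.
- bottle_a: The tallest of four loose round pill bottles, amber with a flat white screw cap, closed and rigid; tall and slim: 36 mm across the cap (the body 2 mm less), 110 mm high; the cap is the top 17 mm. About 35 to 170 g. Origin: centre of its underside; z up along its axis. It starts upright on the counter, on the robot's side of the board.
- bottle_b: The second tallest of four loose round pill bottles, amber with a flat white screw cap, closed and rigid; the widest: 50 mm across the cap (the body 2 mm less), 88 mm high; the cap is the top 17 mm. About 35 to 170 g. Origin: centre of its underside; z up along its axis. It starts upright on the counter, on the robot's side of the board.
- bottle_c: The third tallest of four loose round pill bottles, amber with a flat white screw cap, closed and rigid; the slimmest: 32 mm across the cap (the body 2 mm less), 68 mm high; the cap is the top 17 mm. About 35 to 170 g. Origin: centre of its underside; z up along its axis. It starts upright on the counter, on the robot's side of the board.
- bottle_d: The shortest of four loose round pill bottles, amber with a flat white screw cap, closed and rigid; squat: 44 mm across the cap (the body 2 mm less), 48 mm high; the cap is the top 17 mm. About 35 to 170 g. Origin: centre of its underside; z up along its axis. It starts upright on the counter, on the robot's side of the board.
- mark_1: Flat printed grey ring, 60 mm across with a small grey dot at its centre, at the board's right end seen from the robot (-y), 80 mm from the next ring. Origin: its centre, on the board's top surface (8 mm above the counter); it has no height of its own to speak of.
- mark_2: Flat printed grey ring, 60 mm across with a small grey dot at its centre, second from the board's right end seen from the robot, 80 mm from the next ring. Origin: its centre, on the board's top surface (8 mm above the counter); it has no height of its own to speak of.
- mark_3: Flat printed grey ring, 60 mm across with a small grey dot at its centre, second from the board's left end seen from the robot, 80 mm from the next ring. Origin: its centre, on the board's top surface (8 mm above the counter); it has no height of its own to speak of.
- mark_4: Flat printed grey ring, 60 mm across with a small grey dot at its centre, at the board's left end seen from the robot (+y), 80 mm from the next ring. Origin: its centre, on the board's top surface (8 mm above the counter); it has no height of its own to speak of.
- sharps_bin: Fixed round yellow sharps bin with a red lid, 84 mm across and 120 mm high, standing just past one end of the board, in line with the rings: its axis is 95 mm from the nearest ring's centre. Which end it stands at changes; a fixed white swab box with a blue band (80 x 70 mm, 60 mm high) stands likewise past the other end. Origin: centre of its underside.
- board: Fixed flat white set-out board carrying the row of four rings, 90 mm (x) by 340 mm (y) and 8 mm thick. Origin: centre of its underside, on the counter; its y axis runs along the row, x across it, away from the robot. It may be turned by up to 0.15 rad.
Mind the look-alikes: they are no part of the job. What is shaped like the bottle_c but green or red is not meant.

How it is judged (in metres and radians):
At the end, for the whole second after the job is handed in: All four bottles stand on the board at rest, upright within 0.1 rad, each with its axis within 12 mm of its ring's centre: the tallest (110 mm) on the ring next to the sharps bin, then the 88 mm, the 68 mm, and the shortest (48 mm) on the ring farthest from the bin (((horizontal distance between mark_1 and sharps_bin below 0.15 m and horizontal distance between bottle_a and mark_1 below 0.012 m and horizontal distance between bottle_b and mark_2 below 0.012 m and horizontal distance between bottle_c and mark_3 below 0.012 m and horizontal distance between bottle_d and mark_4 below 0.012 m) or (horizontal distance between mark_4 and sharps_bin below 0.15 m and horizontal distance between bottle_a and mark_4 below 0.012 m and horizontal distance between bottle_b and mark_3 below 0.012 m and horizontal distance between bottle_c and mark_2 below 0.012 m and horizontal distance between bottle_d and mark_1 below 0.012 m)) and angle between each of bottle_a, bottle_b, bottle_c, bottle_d's own z axis and vertical below 0.1 rad and height (world z) of bottle_a between 0.004 and 0.014 m and linear speed of each of bottle_a, bottle_b, bottle_c, bottle_d below 0.02 m/s and angular speed of each of bottle_a, bottle_b, bottle_c, bottle_d below 0.2 rad/s and height (world z) of bottle_b between 0.004 and 0.014 m and height (world z) of bottle_c between 0.004 and 0.014 m and height (world z) of bottle_d between 0.004 and 0.014 m); the robot touches nothing.
It fails at once if bottle_a is tipped over (tilted more than 0.8 rad) (angle between bottle_a's own z axis and vertical above 0.8 rad).
It fails at once if bottle_b is tipped over (tilted more than 0.8 rad) (angle between bottle_b's own z axis and vertical above 0.8 rad).
It fails at once if bottle_c is tipped over (tilted more than 0.8 rad) (angle between bottle_c's own z axis and vertical above 0.8 rad).
It fails at once if bottle_d is tipped over (tilted more than 0.8 rad) (angle between bottle_d's own z axis and vertical above 0.8 rad).
It also fails if it takes over 99 s, if anything falls off the work surface, if the arm or the gripper's body presses on something with over 40 N, if the wrist force passes 120 N, or if a joint passes its speed limit or range.

## Working session

There is one attempt and no reset: what is moved stays moved. The work goes in short steps, Python scripts to look and compute and a tool call to move; the robot and the scene stay as the last step left them, time stands still between calls to the robot, and variables do not carry over. Pictures are saved under pics/ and viewed, and the job is handed in when it is done.

Besides the shell and the picture viewer there is one more tool, called after "Request:" as a command line: name --argument value ..., lists and objects as JSON in quotes. servo_tool: Moves the arm, as the interface text tells. Its arguments: {"type":"object","properties":{"motion":{"type":"array"},"newtons":{"type":"number"}},"required":["motion"]}

```bash
mkdir -p pics
cat > h.py <<'E'
import numpy as np, cv2
from workcell import sensors, grab_frame, env
def save(f,n): cv2.imwrite(n, f["image"][:,:,::-1])
def world(f):
    d=f["depth"].astype(float); v,u=np.mgrid[0:480,0:640]
    P=np.stack([(u-f["cx"])/f["fx"]*d,-(v-f["cy"])/f["fy"]*d,-d,np.ones_like(d)],-1)
    W=P@np.array(f["extrinsics"]).T
    W=W[...,:3]; W[d==0]=np.nan
    return W
E
python3 - <<'E'
from h import *
print(sensors.state())
for n in("top","side"):
    f=grab_frame(n); save(f,f"pics/{n}0.png"); np.savez(f"{n}0.npz",**f); print({k:v for k,v in f.items() if k not in("image","depth")})
E
```

```text
{'time_s': 0.0, 'qpos': array([-6.88113222e+01,  1.83515909e+01,  8.97082570e+01, -1.27031855e-03,
        7.20433938e+01, -1.14439600e+00]), 'qvel': array([-0.072394  , -0.04389981, -0.07567098,  0.14082395, -0.04945087,
       -0.10748358]), 'effort': array([ 1.84903278e-03, -4.12458444e+01, -2.31972063e+01,  7.29459221e-02,
        4.57600015e-02, -1.42280037e-04]), 'ee_pos': array([ 218.32745485, -531.41319591,  232.10821635]), 'ee_rot': array([-1.79999146e+02,  1.03245181e-01, -6.76665327e+01]), 'force': array([ 0.42047524, -0.02599843,  0.36188212]), 'torque': array([-0.00237925, -0.00320352,  0.05230638]), 'gripper_width': 91.17766722973361}
{'fx': 567.9921910134223, 'fy': 567.9921910134223, 'cx': 323.19451473140765, 'cy': 240.45330595516927, 'extrinsics': array([[ 2.17632481e-02,  9.80185242e-01, -1.96883855e-01,
         3.16142251e+02],
       [-9.99473176e-01,  1.65881425e-02, -2.78962958e-02,
        -1.00980255e+01],
       [-2.40776000e-02,  1.97387246e-01,  9.80029869e-01,
         9.82254542e+02],
       [ 0.00000000e+00,  0.00000000e+00,  0.00000000e+00,
         1.00000000e+00]])}
{'fx': 435.3232016814524, 'fy': 435.3232016814524, 'cx': 316.96501629094445, 'cy': 238.57900080134172, 'extrinsics': array([[ 9.91067686e-01,  7.18402764e-02, -1.12355760e-01,
         4.02265705e+02],
       [-1.33267705e-01,  5.64823307e-01, -8.14379734e-01,
        -6.41798315e+02],
       [ 4.95588666e-03,  8.22078832e-01,  5.69352117e-01,
         4.76509544e+02],
       [ 0.00000000e+00,  0.00000000e+00,  0.00000000e+00,
         1.00000000e+00]])}
```

View pics/top0.png

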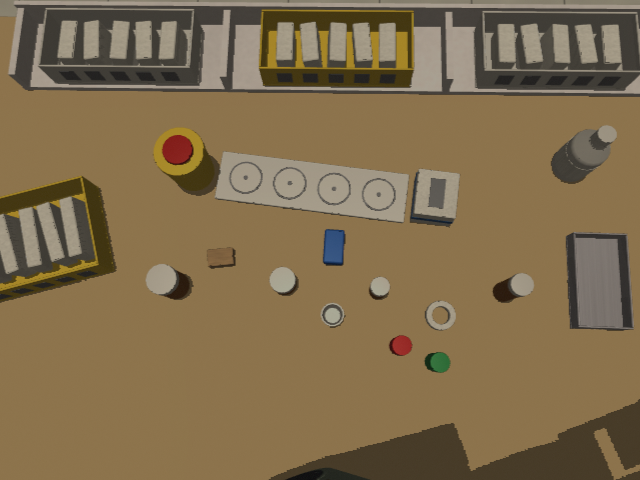

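View pics/side0.png

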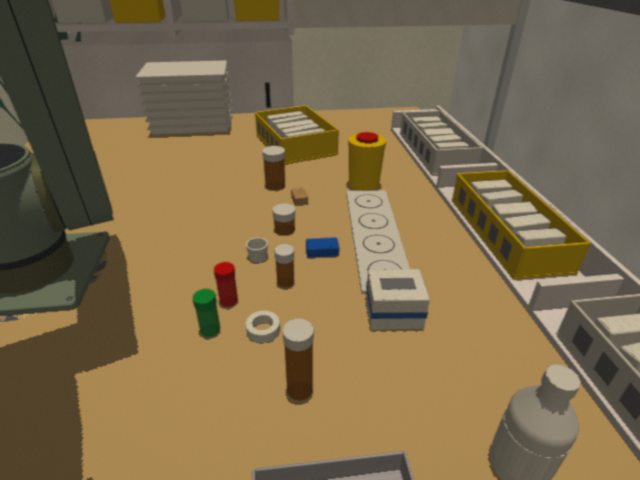

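The top view shows the sharps bin at the left (+y) end, near (180,150). The amber, white-capped candidates:
- Cap at (520,285): slim and tall, likely a.
- Cap at (163,280): wide, likely b.
- Cap at (380,287): slim, likely c.
- Cap at (283,280): squat, likely d.

The red (402,345) and green (440,362) bottles are decoys, and (332,315) is a small white cup. I'll measure these now and enlarge one crop to confirm.

Run:
```python
from h import *
f=dict(np.load("top0.npz")); W=world(f)
hsv=cv2.cvtColor(f["image"],cv2.COLOR_RGB2HSV)
def Rg(u,v,r=28):
    m=np.zeros((480,640),bool); m[max(0,v-r):v+r,u-r:u+r]=1; return m
for n,u,v,h in(("a",520,285,110),("b",163,280,88),("c",380,287,68),("d",283,280,48),("cup",332,315,0)):
    m=Rg(u,v)&(W[...,2]>h-9)&(hsv[...,1]<110)&(W[...,2]<h+12) if h else Rg(u,v)&(W[...,2]>5)
    p=W[m]; z=np.median(p[:,2]); (cx,cy),r=cv2.minEnclosingCircle(p[:,:2].astype(np.float32))
    print(n,m.sum(),"mean",p[:,:2].mean(0).round(1),"circ",round(cx,1),round(cy,1),round(r,1),"z",z.round(1),p[:,2].max().round(1))
# dots: dark grey on board
g=cv2.cvtColor(f["image"],cv2.COLOR_RGB2GRAY)
pts=[]
for u,v in((246,178),(290,183),(334,189),(379,194)):
    # ring: dark pixels within 24 px, ellipse fit
    m=Rg(u,v,21); 
    loc=g.copy(); mm=(m&(g<115)&(hsv[...,1]<80)).astype(np.uint8)
    c,_=cv2.findContours(mm,cv2.RETR_LIST,cv2.CHAIN_APPROX_NONE)
    best=max(c,key=len); e=cv2.fitEllipse(best)
    ys,xs=np.nonzero(mm); d=np.hypot(xs-u,ys-v)<6
    q=np.array([e[0][0],e[0][1]]) 
    E=f["extrinsics"]
    def hit(a,b,z):
        ray=E[:3,:3]@np.array([(a-f["cx"])/f["fx"],-(b-f["cy"])/f["fy"],-1]); t=(z-E[2,3])/ray[2]; return E[:3,3]+t*ray
    print("ring",np.round(q,1),hit(*q,8)[:2].round(1),"dot",xs[d].mean(),ys[d].mean(),hit(xs[d].mean(),ys[d].mean(),8)[:2].round(1),"depth",W[v,u].round(1))
print("table z",np.nanmedian(W[400:420,200:260,2]))
for n,u,v in(("bin",180,155),("box",436,192)):
    m=Rg(u,v,40)&(W[...,2]>50); p=W[m]; print(n,p.min(0).round(),p.max(0).round())
fs=dict(np.load("side0.npz"))
A=cv2.resize(fs["image"][140:410,190:340],None,fx=2,fy=2); B=cv2.resize(f["image"][240:380,100:560],(690,210))
cv2.imwrite("pics/crop1.png",A[:,:,::-1]);
```

```text
a 449 mean [ 428.3 -290.6] circ 428.5 -291.3 18.0 z 108.7 114.7
b 781 mean [428.7 272.1] circ 429.3 272.8 25.3 z 87.3 92.6
c 301 mean [426.4 -77.2] circ 426.7 -77.3 15.9 z 67.1 71.2
d 539 mean [436.6  82.7] circ 437.1 83.0 21.8 z 47.1 51.7
cup 272 mean [384.1  -0.4] circ 369.0 8.2 36.1 z 25.1 32.4
ring [245.5 177.2] [625.3 159.7] dot 245.25 177.33333333333334 [625.1 160.2] depth [623.  158.3  10.9]
ring [289.3 182.8] [616.1  80.5] dot 289.6666666666667 182.66666666666666 [616.3  79.9] depth [616.4  79.5   5.7]
ring [333.6 188.4] [606.8   1.1] dot 333.61538461538464 188.3846153846154 [606.8   1.1] depth [6.047e+02 4.000e-01 1.130e+01]
ring [378.3 194.1] [597.5 -78.4] dot 378.25 194.33333333333334 [597.  -78.3] depth [597.8 -79.6   7.5]
table z -0.5835339642651434
bin [594. 212.  50.] [678. 294. 125.]
box [ 543. -211.   50.] [ 629. -134.   65.]
```

View pics/crop1.png

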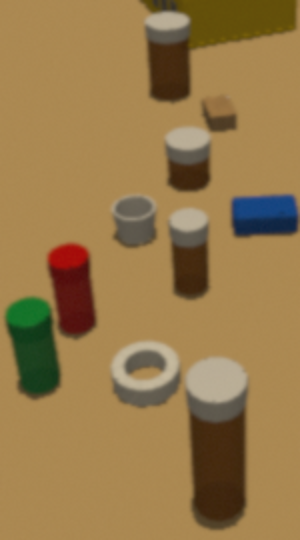

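The crop confirms it: the four amber bottles with white caps have the expected proportions. From back to front they are b, d, c and a (tallest); the red and green bottles and the white cup are ignored. The bin is at +y, so a→mark_4 (625,160), b→mark_3 (616,80), c→mark_2 (607,1) and d→mark_1 (597,-78). The row is turned about 6.7°, so I'll use tool yaw -6.7° with the jaws across the row.

Request:
servo_tool --motion '[21,24.1,-3,0,0,0.1065,100,21,24.1,-3,0,0,0.1065,100,21,24.1,-3,0,0,0.1065,100,21,24.1,-3,0,0,0.1065,100,21,24.1,-3,0,0,0.1065,100,21,24.1,-3,0,0,0.1065,100,21,24.1,-3,0,0,0.1065,100,21,24.1,-3,0,0,0.1065,100,21,24.1,-3,0,0,0.1065,100,21,24.1,-3,0,0,0.1065,100]' --newtons 20

```text
time_s: 0.93
ee_pos: [429.1, -289.4, 202.5]
ee_rot: [-180.0, 0.0, -6.3]
force: [-0.2, 0.1, -0.1]
gripper_width: 91.3
```

Request:
servo_tool --motion '[0,0,0,0,0,0,100,0,0,0,0,0,0,100,0,0,0,0,0,0,100]'

```text
time_s: 1.18
ee_pos: [428.2, -291.0, 202.7]
ee_rot: [180.0, 0.0, -6.7]
force: [0.2, 0.0, 0.6]
gripper_width: 91.4
```

Run:
```python
from h import *
s=sensors.state(); print(s["ee_pos"],s["ee_rot"],s["time_s"])
f=grab_frame("wrist"); save(f,"pics/w1.png"); print(f["T_tool_cam"])
```

```text
[ 428.17388289 -291.011811    202.74382616] [ 1.79987886e+02  4.21870540e-02 -6.66497702e+00] 1.1833
[[ 9.99998946e-01 -1.45040334e-03 -6.67487996e-05 -3.06977188e-01]
 [-1.42345448e-03 -9.70283130e-01 -2.41968224e-01 -6.68800731e+01]
 [ 2.86186286e-04  2.41968064e-01 -9.70284172e-01 -1.50789052e+02]
 [ 0.00000000e+00  0.00000000e+00  0.00000000e+00  1.00000000e+00]]
```

View pics/w1.png

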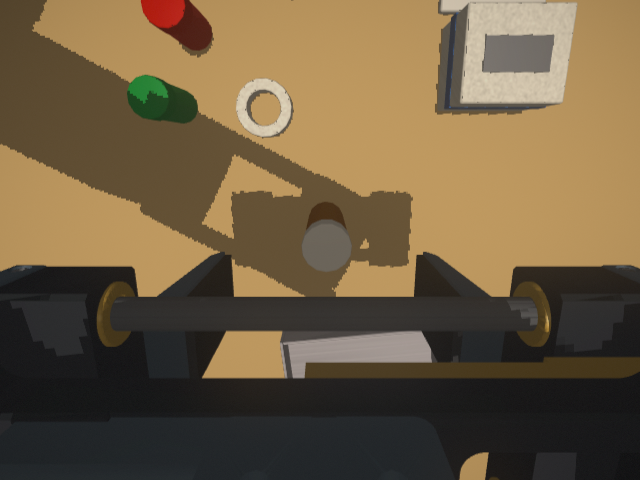

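The wrist view shows the bottle a cap at (327,245), centred between the fingers (mid about 323). I'll descend and grip.

Request:
servo_tool --motion '[0,0,-20,0,0,0,100,0,0,-20,0,0,0,100,0,0,-20,0,0,0,100,0,0,-20,0,0,0,100,0,0,-20,0,0,0,100,0,0,-20,0,0,0,100,0,0,-13,0,0,0,100,0,0,-7,0,0,0,70,0,0,0,0,0,0,50,0,0,0,0,0,0,40]'

```text
time_s: 2.07
ee_pos: [428.3, -291.7, 63.3]
ee_rot: [180.0, -0.0, -6.7]
force: [0.6, -0.4, -0.0]
gripper_width: 73.9
```

Request:
servo_tool --motion '[0,0,0,0,0,0,30,0,0,0,0,0,0,20,0,0,0,0,0,0,10,0,0,0,0,0,0,0,0,0,0,0,0,0,0,0,0,0,0,0,0,0]' --newtons 20

```text
time_s: 2.57
ee_pos: [428.7, -290.9, 63.2]
ee_rot: [180.0, -0.0, -6.6]
force: [0.5, 0.5, 0.2]
gripper_width: 34.9
```

Request:
servo_tool --motion '[0,0,4,0,0,0,0,0,0,10,0,0,0,0,0,0,16,0,0,0,0,0,0,20,0,0,0,0,0,0,20,0,0,0,0,0,0,10,0,0,0,0,5,11,0,0,0,0,0,10,22,0,0,0,0,0,12,28,0,0,0,0,0,12,28,0,0,0,0,0]'

```text
time_s: 3.4
ee_pos: [467.2, -200.2, 142.1]
ee_rot: [-179.9, 0.1, -6.7]
force: [0.2, -0.2, -0.0]
gripper_width: 35.2
```

Request:
servo_tool --motion '[13,30,0,0,0,0,0,13,30,0,0,0,0,0,13,30,0,0,0,0,0,13,30,0,0,0,0,0,13,30,0,0,0,0,0,13,30,0,0,0,0,0,13,30,0,0,0,0,0,13,30,0,0,0,0,0,13,30,0,0,0,0,0,13,30,0,0,0,0,0]'

```text
time_s: 4.23
ee_pos: [596.8, 100.6, 141.7]
ee_rot: [180.0, 0.1, -6.6]
force: [-0.1, -0.1, -1.0]
gripper_width: 35.0
```

Request:
servo_tool --motion '[13,30,0,0,0,0,0,8,20,0,0,0,0,0,5,9,0,0,0,0,0,2,3,0,0,0,0,0,0,0,-15,0,0,0,0,0,0,-20,0,0,0,0,0,0,-15,0,0,0,0,0,0,-10,0,0,0,0,0,0,0,0,0,0,0,0,0,0,0,0,0,0]'

```text
time_s: 5.07
ee_pos: [625.1, 159.3, 82.7]
ee_rot: [180.0, 0.1, -6.7]
force: [-0.2, 0.4, -0.6]
gripper_width: 34.6
```

Run:
```python
from h import *
s=sensors.state(); print(s["ee_pos"],s["ee_rot"],s["time_s"],s["gripper_width"],s["force"])
f=grab_frame("side"); save(f,"pics/s1.png")
```

```text
[625.11135861 159.30808668  82.6548104 ] [ 1.79963175e+02  6.48696133e-02 -6.69466983e+00] 5.0667 34.56281428626283 [-0.18598297  0.39175355 -0.5547649 ]
```

View pics/s1.png

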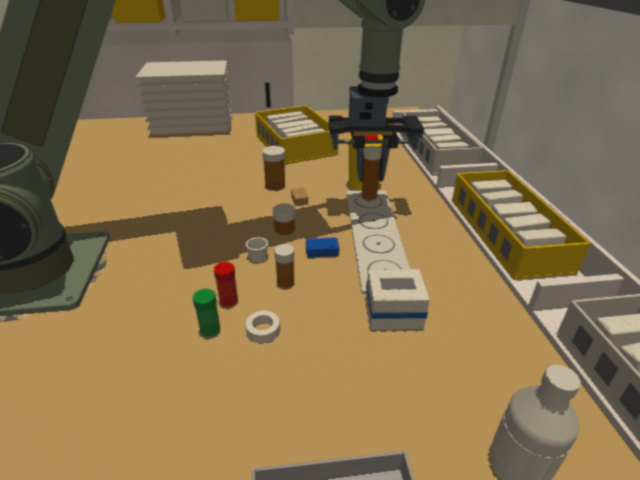

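The side view shows bottle a upright in the jaws at (370,170), just above the ring at (368,200). I'll lower and release it.

Request:
servo_tool --motion '[0,0,-5,0,0,0,0,0,0,-3,0,0,0,0,0,0,-2,0,0,0,0,0,0,-1,0,0,0,0,0,0,0,0,0,0,0,0,0,0,0,0,0,0]'

```text
time_s: 5.62
ee_pos: [625.6, 160.1, 72.0]
ee_rot: [-180.0, -0.0, -6.6]
force: [-0.1, 0.8, -0.0]
gripper_width: 34.9
```

Request:
servo_tool --motion '[0,0,0,0,0,0,42,0,0,0,0,0,0,50,0,0,0,0,0,0,70,0,0,0,0,0,0,90,0,0,0,0,0,0,100,0,0,0,0,0,0,100,0,0,10,0,0,0,100,0,0,25,0,0,0,100,0,0,35,0,0,0,100,0,0,30,0,0,0,100]'

```text
time_s: 6.45
ee_pos: [625.5, 160.1, 174.0]
ee_rot: [-180.0, -0.0, -6.6]
force: [2.0, 0.2, 0.1]
gripper_width: 90.9
```

Request:
servo_tool --motion '[-15,8,0,0,0,0,100,-25,14,0,0,0,0,100,-30,17,0,0,0,0,100,-30,17,0,0,0,0,100,-30,17,0,0,0,0,100,-30,17,0,0,0,0,100,-22,13,0,0,0,0,100,-11,7,0,0,0,0,100,-3.5,2,0,0,0,0,100,0,0,0,0,0,0,100]'

```text
time_s: 7.28
ee_pos: [429.2, 272.5, 172.6]
ee_rot: [-180.0, -0.1, -6.6]
force: [0.6, -1.0, -1.3]
gripper_width: 91.3
```

```bash
cat >> h.py <<'E'
def cap(W,hsv,u,v,zt,r=28):
    m=np.zeros((480,640),bool); m[max(0,v-r):v+r,max(0,u-r):u+r]=1
    m&=(W[...,2]>zt-9)&(W[...,2]<zt+12)&(hsv[...,1]<110); p=W[m]
    if len(p)<20: return None
    (cx,cy),r=cv2.minEnclosingCircle(p[:,:2].astype(np.float32))
    return len(p),p.mean(0).round(1),round(cx,1),round(cy,1),round(r,1)
E
python3 - <<'E'
from h import *
f=grab_frame("top"); save(f,"pics/t2.png"); W=world(f); hsv=cv2.cvtColor(f["image"],cv2.COLOR_RGB2HSV)
print(cap(W,hsv,243,165,118,34))
f=grab_frame("wrist"); save(f,"pics/w2.png")
cv2.imwrite("pics/tw2.png",cv2.resize(np.hstack([cv2.imread("pics/t2.png"),cv2.imread("pics/w2.png")]),(800,300)))
E
```

```text
(392, array([624.9, 158.2, 116.8]), 626.0, 158.8, 18.4)
```

View pics/tw2.png

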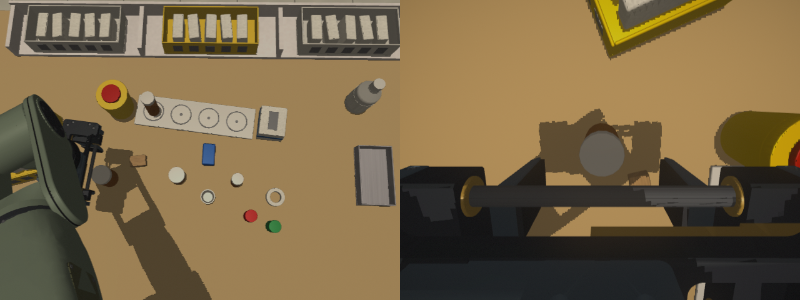

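Bottle a stands on the bin-side ring (small top view, 148,100), and its cap measures within about 2 mm of the ring centre. In the wrist view bottle b (602,153) is centred between the fingers, so I'll descend.

Request:
servo_tool --motion '[0,0,-20,0,0,0,100,0,0,-25,0,0,0,100,0,0,-25,0,0,0,100,0,0,-20,0,0,0,100,0,0,-16,0,0,0,100,0,0,-12,0,0,0,100,0,0,-6,0,0,0,100,0,0,0,0,0,0,70,0,0,0,0,0,0,60,0,0,0,0,0,0,50]'

```text
time_s: 8.22
ee_pos: [430.1, 272.3, 48.7]
ee_rot: [-179.9, -0.1, -6.7]
force: [0.4, 0.1, -0.5]
gripper_width: 74.1
```

Request:
servo_tool --motion '[0,0,0,0,0,0,40,0,0,0,0,0,0,30,0,0,0,0,0,0,20,0,0,0,0,0,0,10,0,0,0,0,0,0,0,0,0,0,0,0,0,0]' --newtons 20

```text
time_s: 8.72
ee_pos: [429.3, 272.3, 48.4]
ee_rot: [-180.0, -0.1, -6.6]
force: [0.8, -0.4, 3.2]
gripper_width: 49.8
```

Request:
servo_tool --motion '[0,0,4,0,0,0,0,0,0,12,0,0,0,0,0,0,20,0,0,0,0,0,0,20,0,0,0,0,5,-8,14,0,0,0,0,8,-18,5,0,0,0,0,10,-28,0,0,0,0,0,10,-28,0,0,0,0,0,10,-28,0,0,0,0,0,10,-28,0,0,0,0,0]'

```text
time_s: 9.55
ee_pos: [481.8, 132.8, 122.9]
ee_rot: [180.0, 0.0, -6.6]
force: [-0.4, 0.2, -2.5]
gripper_width: 49.4
```

Request:
servo_tool --motion '[14,-28,0,0,0,0,0,20,-18,0,0,0,0,0,28,-8,0,0,0,0,0,28,0,0,0,0,0,0,22,0,0,0,0,0,0,14,0,-10,0,0,0,0,6,0,-15,0,0,0,0,2,0,-15,0,0,0,0,0,0,-12,0,0,0,0,0,0,0,0,0,0,0]'

```text
time_s: 10.38
ee_pos: [613.7, 79.8, 67.7]
ee_rot: [179.9, 0.4, -6.7]
force: [-1.0, -0.4, -1.8]
gripper_width: 49.7
```

Run:
```python
from h import *
s=sensors.state(); print(s["ee_pos"],s["ee_rot"],s["time_s"],s["gripper_width"],s["force"])
f=grab_frame("side"); cv2.imwrite("pics/s2.png",cv2.resize(f["image"][60:310,230:480,::-1],(600,600)))
```

```text
[613.72784511  79.82408624  67.69659857] [179.90921145   0.39201519  -6.65044396] 10.3833 49.684753860126186 [-0.97642545 -0.37334583 -1.84787683]
```

View pics/s2.png

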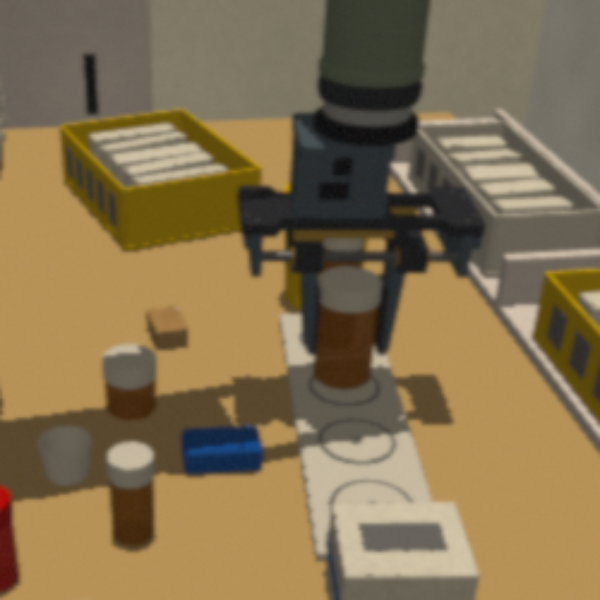

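Bottle b is upright just above its ring (crop 343,385). The measured pose lags the command by about 3 mm, so I'll let it settle while lowering slightly.

Request:
servo_tool --motion '[0,0,-3,0,0,0,0,0,0,0,0,0,0,0,0,0,0,0,0,0,0]'

```text
time_s: 10.68
ee_pos: [616.3, 80.2, 68.8]
ee_rot: [-180.0, -0.1, -6.6]
force: [-0.6, 0.3, -1.5]
gripper_width: 49.6
```

Request:
servo_tool --motion '[0,0,-5,0,0,0,0,0,0,-4,0,0,0,0,0,0,-2,0,0,0,0,0,0,-1,0,0,0,0,0,0,0,0,0,0,0,0,0,0,0,0,0,0]'

```text
time_s: 11.18
ee_pos: [615.8, 80.0, 56.4]
ee_rot: [180.0, 0.0, -6.6]
force: [-2.4, 0.5, 3.6]
gripper_width: 49.6
```

Request:
servo_tool --motion '[0,0,0,0,0,0,58,0,0,0,0,0,0,64,0,0,0,0,0,0,80,0,0,0,0,0,0,100,0,0,0,0,0,0,100,0,0,0,0,0,0,100,0,0,10,0,0,0,100,0,0,25,0,0,0,100,0,0,35,0,0,0,100,0,0,30,0,0,0,100]'

```text
time_s: 12.02
ee_pos: [616.0, 80.1, 158.0]
ee_rot: [-180.0, -0.0, -6.6]
force: [0.5, 0.2, 0.3]
gripper_width: 91.4
```

Request:
servo_tool --motion '[-10,-8,0,0,0,0,100,-20,-17,0,0,0,0,100,-27,-22,0,0,0,0,100,-28,-24,0,0,0,0,100,-28,-24,0,0,0,0,100,-28,-24,0,0,0,0,100,-24,-20,0,0,0,0,100,-16,-12,0,0,0,0,100,-7,-5,0,0,0,0,100,-1.5,-1.5,0,0,0,0,100]'

```text
time_s: 12.85
ee_pos: [425.7, -78.0, 156.7]
ee_rot: [180.0, -0.1, -6.7]
force: [0.0, 0.7, -0.2]
gripper_width: 91.3
```

Request:
servo_tool --motion '[0,0,0,0,0,0,100,0,0,0,0,0,0,100]'

```text
time_s: 13.02
ee_pos: [427.8, -77.0, 156.4]
ee_rot: [-180.0, -0.1, -6.6]
force: [-0.0, 1.9, 1.4]
gripper_width: 91.3
```

Run:
```python
from h import *
f=grab_frame("top"); save(f,"pics/t3.png"); W=world(f); hsv=cv2.cvtColor(f["image"],cv2.COLOR_RGB2HSV)
print(cap(W,hsv,243,165,118,34),cap(W,hsv,289,173,96,34))
f=grab_frame("wrist"); save(f,"pics/w3.png")
cv2.imwrite("pics/tw3.png",cv2.resize(np.hstack([cv2.imread("pics/t3.png"),cv2.imread("pics/w3.png")]),(800,300)))
```

```text
(394, array([624.9, 158. , 116.9]), 625.9, 158.5, 18.1) (717, array([613.8,  80.6,  95. ]), 615.0, 80.8, 25.3)
```

View pics/tw3.png

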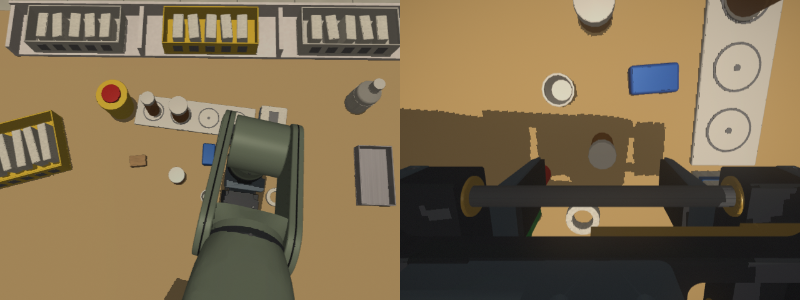

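Bottle b measures about 1 mm off its ring. In the wrist view bottle c is at (602,152), with the red look-alike's edge near the left finger at (545,172). I'll narrow the jaws to 60% before descending.

Request:
servo_tool --motion '[0,0,0,0,0,0,75,0,0,0,0,0,0,60,0,0,-10,0,0,0,60,0,0,-10,0,0,0,60,0,0,-20,0,0,0,60,0,0,-25,0,0,0,60,0,0,-25,0,0,0,60,0,0,-20,0,0,0,60,0,0,-10,0,0,0,60,0,0,-4,0,0,0,60]'

```text
time_s: 13.95
ee_pos: [425.6, -76.9, 30.2]
ee_rot: [-180.0, 0.2, -6.6]
force: [-0.0, 0.0, -0.1]
gripper_width: 54.4
```

Request:
servo_tool --motion '[0,0,0,0,0,0,50,0,0,0,0,0,0,40,0,0,0,0,0,0,30,0,0,0,0,0,0,20,0,0,0,0,0,0,10,0,0,0,0,0,0,0,0,0,0,0,0,0,0]' --newtons 20

```text
time_s: 14.53
ee_pos: [427.3, -77.5, 32.7]
ee_rot: [180.0, -0.1, -6.6]
force: [0.8, 0.9, 5.3]
gripper_width: 31.4
```

Request:
servo_tool --motion '[0,0,4,0,0,0,0,0,0,12,0,0,0,0,0,0,20,0,0,0,0,5,4,14,0,0,0,0,15,8,5,0,0,0,0,25,12,0,0,0,0,0,28,14,0,0,0,0,0,28,14,0,0,0,0,0,28,12,0,0,0,0,0,24,8,0,0,0,0,0]'

```text
time_s: 15.37
ee_pos: [580.8, -4.2, 86.9]
ee_rot: [-180.0, 0.0, -6.6]
force: [-0.1, 0.6, 0.0]
gripper_width: 31.1
```

Request:
servo_tool --motion '[17,4,0,0,0,0,0,8,2,0,0,0,0,0,2.3,0.5,-10,0,0,0,0,0,0,-15,0,0,0,0,0,0,-9,0,0,0,0,0,0,0,0,0,0,0,0,0,0,0,0,0,0]'

```text
time_s: 15.95
ee_pos: [605.3, 0.8, 52.2]
ee_rot: [180.0, 0.2, -6.7]
force: [0.4, 0.2, 0.8]
gripper_width: 31.0
```

Run:
```python
from h import *
s=sensors.state(); print(s["ee_pos"],s["ee_rot"],s["time_s"],s["gripper_width"],s["force"])
f=grab_frame("side"); cv2.imwrite("pics/s3.png",cv2.resize(f["image"][110:310,230:430,::-1],(600,600)))
```

```text
[605.32398083   0.76183565  52.189133  ] [ 1.79981121e+02  1.52168125e-01 -6.67535591e+00] 15.95 31.001114749329876 [0.36517655 0.19715696 0.83393497]
```

View pics/s3.png

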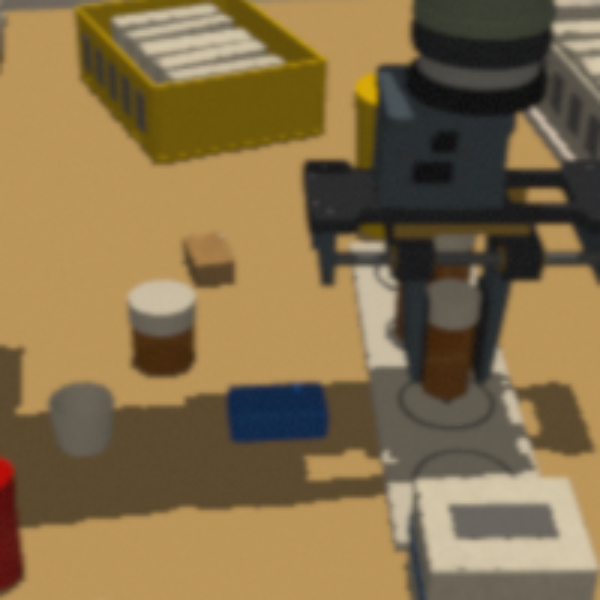

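Bottle c is upright above the ring (crop 447,395). I'll lower and release it.

Request:
servo_tool --motion '[0,0,-5,0,0,0,0,0,0,-4,0,0,0,0,0,0,-2,0,0,0,0,0,0,-1.5,0,0,0,0,0,0,0,0,0,0,0,0,0,0,0,0,0,0]'

```text
time_s: 16.5
ee_pos: [606.7, 1.1, 40.7]
ee_rot: [180.0, -0.0, -6.6]
force: [-0.3, 0.4, 2.1]
gripper_width: 31.3
```

Request:
servo_tool --motion '[0,0,0,0,0,0,38,0,0,0,0,0,0,44,0,0,0,0,0,0,60,0,0,0,0,0,0,80,0,0,0,0,0,0,100,0,0,0,0,0,0,100,0,0,10,0,0,0,100,0,0,25,0,0,0,100,0,0,35,0,0,0,100,0,0,30,0,0,0,100]'

```text
time_s: 17.33
ee_pos: [606.8, 1.1, 142.5]
ee_rot: [-180.0, -0.0, -6.6]
force: [0.2, -0.6, -0.5]
gripper_width: 90.2
```

Request:
servo_tool --motion '[-10,4,0,0,0,0,100,-20,9,0,0,0,0,100,-26,12,0,0,0,0,100,-28,14,0,0,0,0,100,-28,14,0,0,0,0,100,-26,13,0,0,0,0,100,-18,9,0,0,0,0,100,-10,5,0,0,0,0,100,-3.8,1.7,0,0,0,0,100,0,0,0,0,0,0,90]'

```text
time_s: 18.17
ee_pos: [437.0, 83.0, 140.9]
ee_rot: [-180.0, -0.1, -6.6]
force: [0.2, 0.2, 1.0]
gripper_width: 87.0
```

Request:
servo_tool --motion '[0,0,0,0,0,0,80,0,0,0,0,0,0,80]'

```text
time_s: 18.33
ee_pos: [438.3, 82.5, 140.6]
ee_rot: [-180.0, -0.1, -6.7]
force: [-0.4, 0.5, -0.6]
gripper_width: 74.4
```

Run:
```python
from h import *
f=grab_frame("top"); save(f,"pics/t4.png"); W=world(f); hsv=cv2.cvtColor(f["image"],cv2.COLOR_RGB2HSV)
print(cap(W,hsv,243,165,118,34),cap(W,hsv,289,173,96,34),cap(W,hsv,334,181,76,34))
f=grab_frame("wrist"); save(f,"pics/w4.png")
cv2.imwrite("pics/tw4.png",cv2.resize(np.hstack([cv2.imread("pics/t4.png"),cv2.imread("pics/w4.png")]),(800,300)))
```

```text
(395, array([624.9, 158. , 116.9]), 626.1, 158.1, 18.3) (508, array([619.9,  81. ,  95.1]), 616.3, 80.3, 25.7) (292, array([605.1,   1.4,  74.9]), 608.8, 21.3, 36.2)
```

View pics/tw4.png

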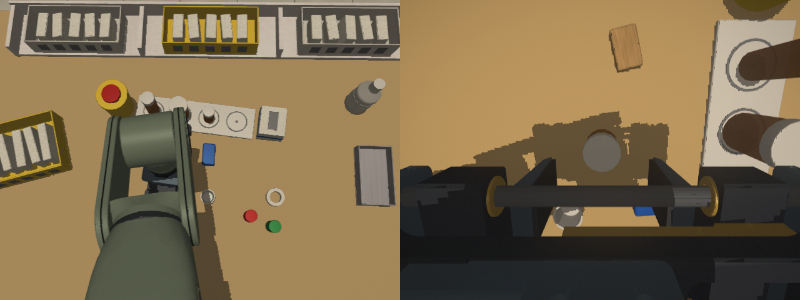

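Bottle c measures within about 2 mm of its ring, and bottle d is centred between the fingers at (602,150) in the wrist view. I'll descend.

Request:
servo_tool --motion '[0,0,-12,0,0,0,80,0,0,-22,0,0,0,80,0,0,-25,0,0,0,80,0,0,-20,0,0,0,80,0,0,-14,0,0,0,80,0,0,-9,0,0,0,80,0,0,-4,0,0,0,80,0,0,0,0,0,0,70,0,0,0,0,0,0,60,0,0,0,0,0,0,50]'

```text
time_s: 19.27
ee_pos: [437.8, 82.9, 35.2]
ee_rot: [-180.0, -0.1, -6.7]
force: [-0.8, -0.4, 0.4]
gripper_width: 56.2
```

Request:
servo_tool --motion '[0,0,0,0,0,0,40,0,0,0,0,0,0,30,0,0,0,0,0,0,20,0,0,0,0,0,0,10,0,0,0,0,0,0,0,0,0,0,0,0,0,0]' --newtons 20

```text
time_s: 19.77
ee_pos: [437.6, 82.9, 35.2]
ee_rot: [-180.0, -0.1, -6.6]
force: [-1.4, 0.0, 5.5]
gripper_width: 43.3
```

Request:
servo_tool --motion '[0,0,4,0,0,0,0,0,0,14,0,0,0,0,0,0,20,0,0,0,0,4,-5,17,0,0,0,0,8,-15,5,0,0,0,0,12,-24,0,0,0,0,0,14,-28,0,0,0,0,0,16,-28,0,0,0,0,0,18,-26,0,0,0,0,0,22,-18,0,0,0,0,0]'

```text
time_s: 20.6
ee_pos: [530.4, -63.2, 94.3]
ee_rot: [180.0, 0.1, -6.7]
force: [-0.4, 0.5, -0.7]
gripper_width: 43.5
```

Request:
servo_tool --motion '[24,-10,0,0,0,0,0,22,-5,0,0,0,0,0,14,-2,0,0,0,0,0,5,-0.2,-10,0,0,0,0,1.2,0,-16,0,0,0,0,0,0,-14,0,0,0,0,0,0,0,0,0,0,0,0,0,0,0,0,0,0]'

```text
time_s: 21.27
ee_pos: [595.5, -77.9, 53.2]
ee_rot: [-180.0, 0.2, -6.6]
force: [0.2, -0.3, -0.0]
gripper_width: 43.4
```

Run:
```python
from h import *
s=sensors.state(); print(s["ee_pos"],s["ee_rot"],s["time_s"],s["gripper_width"],s["force"])
f=grab_frame("side"); cv2.imwrite("pics/s4.png",cv2.resize(f["image"][130:330,280:480,::-1],(600,600)))
```

```text
[595.49860957 -77.91933034  53.18150328] [-179.99253825    0.22078357   -6.62651899] 21.2667 43.39480987562567 [ 0.24972297 -0.31457151 -0.03989061]
```

View pics/s4.png

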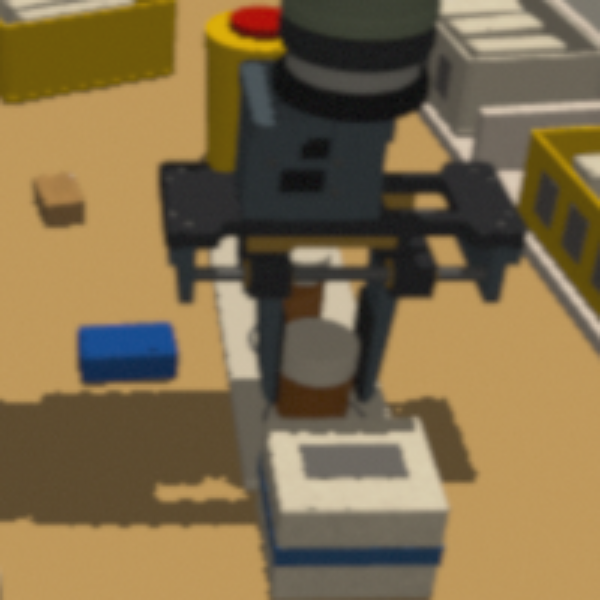

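Bottle d is upright above mark_1 (crop 317,400). It has about 11 mm left to go down.

Request:
servo_tool --motion '[0,0,-5,0,0,0,0,0,0,-4,0,0,0,0,0,0,-2,0,0,0,0,0,0,-0.5,0,0,0,0,0,0,0,0,0,0,0,0,0,0,0,0,0,0]'

```text
time_s: 21.82
ee_pos: [597.1, -78.3, 43.2]
ee_rot: [-180.0, -0.0, -6.6]
force: [-0.8, 1.0, 1.3]
gripper_width: 43.5
```

Request:
servo_tool --motion '[0,0,0,0,0,0,52,0,0,0,0,0,0,58,0,0,0,0,0,0,75,0,0,0,0,0,0,95,0,0,0,0,0,0,100,0,0,0,0,0,0,100,0,0,10,0,0,0,100,0,0,25,0,0,0,100,0,0,35,0,0,0,100,0,0,40,0,0,0,100]'

```text
time_s: 22.65
ee_pos: [596.0, -78.2, 153.3]
ee_rot: [-180.0, 0.2, -6.6]
force: [0.4, 0.8, -0.6]
gripper_width: 90.7
```

Request:
servo_tool --motion '[-15,0,20,0,0,0,100,-30,0,20,0,0,0,100,-35,-10,10,0,0,0,100,-35,-30,0,0,0,0,100,-35,-35,0,0,0,0,100,-30,-35,0,0,0,0,100,0,-35,0,0,0,0,100,0,-30,0,0,0,0,100,0,-15,0,0,0,0,100,0,0,0,0,0,0,100]'

```text
time_s: 23.48
ee_pos: [429.0, -259.6, 203.9]
ee_rot: [179.9, -0.1, -6.8]
force: [-0.3, -1.2, 0.5]
gripper_width: 91.1
```

Run:
```python
from h import *
f=grab_frame("top"); save(f,"pics/t5.png"); W=world(f); hsv=cv2.cvtColor(f["image"],cv2.COLOR_RGB2HSV)
for a in((243,165,118,30),(289,173,96,26),(334,183,76,22),(379,190,56,22)): print(cap(W,hsv,*a))
f=grab_frame("side"); save(f,"pics/s5.png")
cv2.imwrite("pics/ts5.png",np.hstack([cv2.resize(cv2.imread("pics/t5.png")[80:280,100:500],(400,200)),cv2.resize(cv2.imread("pics/s5.png")[110:330,280:480],(400,440))[:200*2][::2]]))
cv2.imwrite("pics/s5c.png",cv2.resize(cv2.imread("pics/s5.png")[110:330,280:480],(540,594)))
```

```text
(395, array([624.9, 158. , 117. ]), 625.9, 158.2, 18.2)
(721, array([613.7,  80.5,  95. ]), 614.6, 81.4, 25.6)
(287, array([605. ,   0.7,  74.8]), 605.6, 0.5, 16.3)
(519, array([594.9, -78. ,  55. ]), 595.6, -78.1, 22.1)
```

View pics/s5c.png

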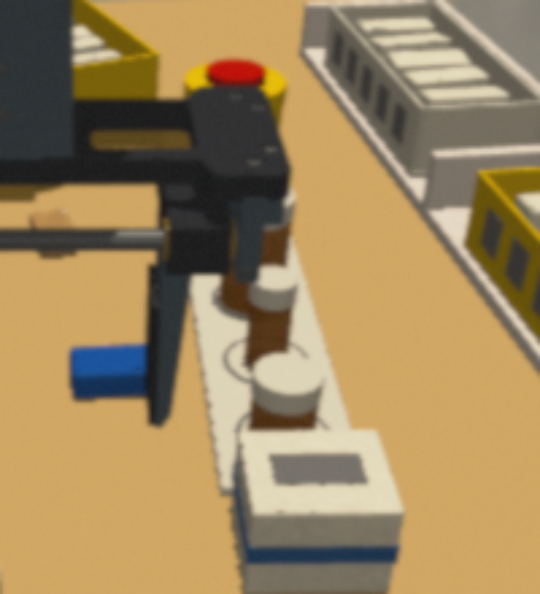

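View pics/t5.png

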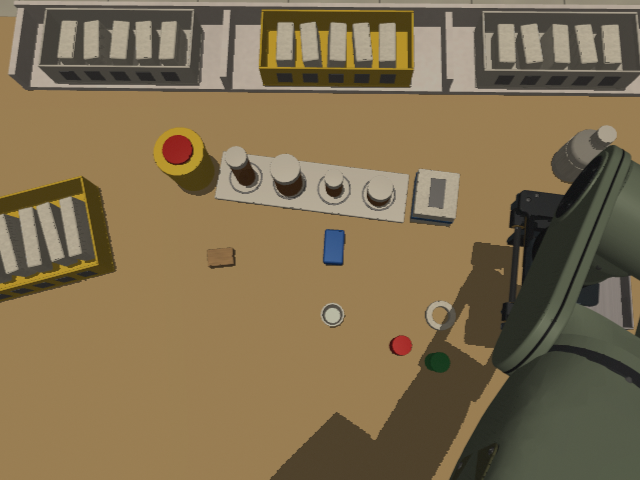

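The top view shows all four bottles standing on the rings, in height order from the bin: (238,160), (287,172), (334,183) and (380,188). Their caps are within about 2.5 mm of the ring centres and their heights are right. The side view confirms they are upright, and the arm is clear.

```bash
python3 -c "
from workcell import env
print(env.job_done())"
```

```text
the job is handed in; nothing more can be done
None
```

All four bottles are on their rings in height order: a (tallest) on mark_4 beside the sharps bin, then b on mark_3, c on mark_2 and d on mark_1. I handed the job in at about 24 s of the 99 s; the hand-in gives no verdict.

In the last top-camera check each cap axis was within about 2.5 mm of its ring centre, against the 12 mm limit. The cap heights were about 117, 95, 75 and 55 mm, about 1 mm under the nominal heights plus the 8 mm board. The bottles that could be seen from the side looked upright, and none fell over at any point. The gripper was open and clear of everything.

Two things were not fully checked. In the last side picture the gripper hid part of bottles a and b, so I relied on the top view for those. The bottles' speeds were not measured, but repeated pictures of a and b showed no real movement; c had only one clear reading, and d was seen only once after release. No check failed or disagreed.

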